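# Clear the oversize bearing jammed in a gravity feed chute

### The arm

A 6-joint arm with a two-finger parallel gripper is mounted at the origin on a cart in front of the work surface, level with it; the furniture and walls round the work are solid. World frame = base frame: x ahead of the robot, y to its left, z up, the work surface at z = 0. Lengths are in mm, angles in rad, forces in N, time in s.
With the tool pointing down it reaches from about 350 to 925 mm from the base axis. Payload 6.4 kg.
Tool frame: the origin (TCP) lies at the very end of the fingers, on their centre line; the grasp point (between the pads) lies behind it (robot.grip_point_offset is the z of the grasp point in the tool frame, in mm); z points along the fingers, y is the line along which they close (so a half turn about z gives the same grasp; the last joint's range is limited). The gripper opens to 85 mm and grips with 20 to 120 N. Pads are 22 mm wide; open, the fingers measure 114 mm over their backs; the gripper's body (76 mm by 85 mm) begins 54 mm behind the grasp point. The pads swing forward as they close: fully open they stand 13 mm farther back than shut.
Start: joints at [-1.493, 0.245, 1.558, -0, 1.339, -0.174], TCP at [161.95, -629.513, 231.29] pointing down, gripper open.
Joint ranges: [-3.13, 3.13], [-1.02, 2.26], [0.13, 2.54], [-0.95, 4.09], [0.21, 2.88], [-2.74, 2.74]. Speed limits (rad/s): [2.57, 2.57, 3.14, 3.14, 3.14, 3.14].

### API

Orientations are given as a 3x3 rotation matrix whose columns are the frame's x, y, z axes.
In Python, from cell import robot gives the robot as it stands. The module is installed in compiled form; this text tells all that it offers.
- The arm moves only by the tool servo_tool, never from a script. Its arguments are lists of equal length, an entry for each row: "dp": the shift along the tool's x, y, z each as a share of 0.15 m, from -1 to 1, a list of three; "rot": the turn, a rotation vector about the tool's x, y, z each as a share of 45 degrees, from -1 to 1, a list of three. A call has 1 to 20 rows; each row is the pose to reach, as a shift and turn from the pose commanded when the call began, along the tool's axes at that moment; what a row does not reach only later rows make up. A row lasts 1/10 s, in which the tool goes at most 50 mm and 8.59 degrees, less where a joint would pass 70% of its speed; a pose out of reach is approached as far as the arm can. A call with a number of a shift or a turn outside -1 to 1 is refused whole. A call with a gripper value outside its range is refused whole. "claw" is the opening, from -1 (shut) to 1 (fully open), set as the call begins (left out, the last holds). The fingers move at their own pace and stop on an object; the grip force is fixed at half the most. Time passes only in rows, so rows that repeat a pose let the fingers close. It gives the time, the measured TCP pose, the force, the opening and the grip force at its end, in the units of the state.
- robot.get_obs(): the state, without advancing time (a new reading comes with each control period).
- robot.grab_frame(name): name is "scene" or "top" or "wrist"; returns the picture (384x512x3 uint8, red, green, blue); there is no depth.
- robot.camera_model(name): a dict with "camera_matrix" (3x3 intrinsics, pixels), "rvec" (rotation vector, rad) and "tvec" (3), from world to camera coordinates, as OpenCV has them; the wrist camera has in their place "tool_from_camera" (4x4, takes a point from camera to tool coordinates, whose origin is the TCP and whose axes are the flange's). Camera axes: x right, y down, z forward; pixel columns grow to the right and rows downward; lengths in mm; the calibration is good to about 2 mm. A picture is of the moment at which its call begins: read the wrist's pose just before it. camera_model takes no time and is no camera call.
- robot.hand_in(): hands the job in; it is judged then, once.
The state is a dict: "t": time; "q": joint angles; "qd": joint speeds; "joint_torque": joint torques, N m; "eef_pos": TCP position; "eef_rot": TCP orientation; "contact_force": force on the tool from outside, world axes, zero at the start; "torque": the same for the moment, N m; "width": opening from 0.0 (shut) to 1.0 (fully open); "grip_force": force on a finger pad.
Only numpy, scipy, OpenCV 4.12 (cv2) and the standard library are available. Lean on these libraries where they do the work, as an engineer would, in place of code of your own. Each camera call takes 0.05 s, during which the arm holds its last target. There are 200 camera calls.

### The job

A bearing of the wrong, larger size was forced into the feed chute and has jammed between the guides, under the guard strips. Gently nudge it back up the chute just until it comes free, without squeezing the good bearings against the top stop, then lift it out and set it down flat in the aluminium tray, not dropping it, so that the good bearings run down to the end stop by themselves. Keep the good bearings in the chute, do not lean hard on the chute, and leave the other things on the bench where they are.

Things in the scene. Friction and masses are not known exactly. Their poses are not given: they have to be found in the camera images.
- chute: Feed chute on a low grey stand, fixed: a straight lane, 310 mm long, 15 degrees steep, falling towards the robot. Origin: on the white slippery liner (lane floor) at the end stop's inner face, mid-lane, 55 mm above the bench. x points up the slope along the liner, y across to the left, z square to the liner. The x, y, z of the other entries are mm in this frame. End stop: x -6 to 0, 60 wide, 14 high.
- throat (a point): Point on the liner at x 30, y 0, in the empty foot of the throat (walls at y +-22, 16 high, x 0 to 43), open from above over its full width: shut fingers fit in here below the jammed bearing. Uphill of it stands the guide set (guides, guard strips, finger window, top stop: one unit), clamped in slots anywhere up to 12 mm lower or higher than the x given below; where is not measured.
- guard (a point): Point on the liner at x 92, y 0. Guides x 57 to 128, inner faces y +-22, 17 high (from x 112 only 2 thick, 14 high). Guard strips at z 17 to 19 roof their edges, x 70 to 117, inward to y +-17: no lifting here, but the slot between them, 34 wide or more, is open from above. Left guide: sprung, pressed out 3 to 4 mm by the jammed bearing. Its bracket: x 58 to 104, y 43 to 63, up to z 19.
- window (a point): Point on the liner at x 136, y 0 (+-12 with the guide set). Pushing the jammed bearing uphill takes 6 to 20 N; when its middle is 4 to 9 mm past the guides' ends (x 128) the left guide snaps in, resistance vanishes and the bearing rests here, unable to slide back. Finger window x 128 to 172: rims 3 high at y +-26 to +-32, else free beside; grip above the rims, best a few mm uphill of the middle.
- top_stop (a point): Point on the liner at x 292, y 0 (+-12 with the guide set): the top stop, 14 high, closes the lane. Side walls 13 high, 51 apart, run from x 172 to it. When the jammed bearing has just come free, only about 6 mm are left between the good bearings above it and this stop; pushing on squeezes them.
- wrong_bearing: The jammed bearing: plain sealed steel ball bearing, 48 mm across (the good ones are 42) and 14 thick, 0.12 kg, flat on the liner in the throat under both guard strips, middle at x 88 to 100, the good bearings resting on its uphill side. Origin: centre of its underside; z square to its face. Only its downhill side can be reached there; in the window its sides can be gripped.
- good_bearing_1: Good bearing 1 counted from below: sealed steel ball bearing, 42 mm across, 13 thick, 0.06 kg. Origin: centre of its underside. The three lie in a row uphill of the jammed one and slide down on their own once the way is clear; at the end stop this one's middle rests at about x 21.
- good_bearing_2: Good bearing 2 counted from below: sealed steel ball bearing, 42 mm across, 13 thick, 0.06 kg. Origin: centre of its underside. The three lie in a row uphill of the jammed one and slide down on their own once the way is clear; at the end stop this one's middle rests at about x 63.
- good_bearing_3: Good bearing 3 counted from below: sealed steel ball bearing, 42 mm across, 13 thick, 0.06 kg. Origin: centre of its underside. The three lie in a row uphill of the jammed one and slide down on their own once the way is clear; at the end stop this one's middle rests at about x 105.
- tray: Aluminium tray for odd bearings, empty, fixed to the bench, 160 (its x) by 130 (its y) by 25 mm high, walls 3 thick. Origin: centre of its underside; inner floor 3 mm above it. It stands left or right of the chute.
- rotor: Bystander: small steel rotor standing on its shaft, 48 mm in diameter, 90 high. Origin: centre of its underside. It stands on the side of the chute where the tray does not.
- spool: Bystander: solder spool standing on its flange, 56 mm in diameter, 33 high. Origin: centre of its underside.
Mind the look-alikes: they are no part of the job. What is shaped like the good_bearing_2 but green is not meant.

How it is judged:
By the outcome, as a careful person would: the job done as asked, in the order asked, and still so for the second after the job is handed in, with the robot touching nothing.
It also fails if it takes over 58 s, if anything falls off the work surface, if the arm or the gripper's body presses on something with over 40 N, if the wrist force passes 120 N, or if a joint passes its speed limit or range.

## Working session

There is one attempt and no reset: what is moved stays moved. The work goes in short steps, Python scripts to look and compute and a tool call to move; the robot and the scene stay as the last step left them, time stands still between calls to the robot, and variables do not carry over. Pictures are saved under pics/ and viewed, at most 12 in all, crops included, and the job is handed in when it is done.

Besides the shell and the picture viewer there is one more tool, called by a JSON object that holds its "op" and its "data", one argument or row to a line. servo_tool: Moves the arm, as the interface text tells. Shift numbers are shares of 0.15 m and turn numbers shares of 45 degrees, none past 1 either way. Its arguments: {"type":"object","properties":{"dp":{"type":"array"},"rot":{"type":"array"},"claw":{"type":"number"}},"required":["dp","rot"]}

```bash
mkdir -p pics; python3 - <<'E'
from cell import robot
import cv2,numpy as np
o=robot.get_obs();print(o['t'],o['eef_pos'],np.round(o['eef_rot'],3).tolist(),o['width'],robot.grip_point_offset)
for n in("scene","top"):
    im=robot.grab_frame(n);cv2.imwrite(f"pics/{n}0.png",im[:,:,::-1])
    c=robot.camera_model(n);print(n,{k:np.round(v,3).tolist() for k,v in c.items()})
print(robot.camera_model("wrist"))
E
```

```text
0.0 [ 161.91382538 -628.95231705  230.18137537] [[0.968, 0.249, -0.0], [0.249, -0.968, 0.002], [0.0, -0.002, -1.0]] 1.0030665056214907 -18.700000000000003
scene {'camera_matrix': [[448.671, 0.0, 255.503], [0.0, 448.671, 188.328], [0.0, 0.0, 1.0]], 'rvec': [1.846, -1.027, 0.65], 'tvec': [-246.699, 333.717, 855.153]}
top {'camera_matrix': [[467.815, 0.0, 256.133], [0.0, 467.815, 190.918], [0.0, 0.0, 1.0]], 'rvec': [2.224, -2.212, 0.035], 'tvec': [84.342, 582.849, 1197.015]}
{'camera_matrix': array([[270.12661933,   0.        , 254.1772734 ],
       [  0.        , 270.12661933, 188.32110352],
       [  0.        ,   0.        ,   1.        ]]), 'tool_from_camera': array([[-7.14790516e-04, -9.58600789e-01, -2.84752553e-01,
         7.21146721e+01],
       [ 9.99999684e-01, -7.84300171e-04,  1.30079509e-04,
        -3.50842057e-01],
       [-3.48025796e-04, -2.84752370e-01,  9.58601047e-01,
        -1.42271397e+02],
       [ 0.00000000e+00,  0.00000000e+00,  0.00000000e+00,
         1.00000000e+00]])}
```

View pics/scene0.png

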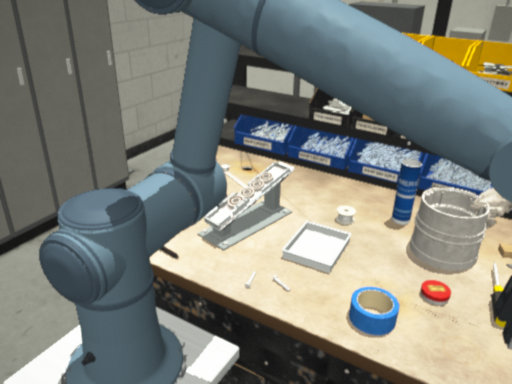

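View pics/top0.png

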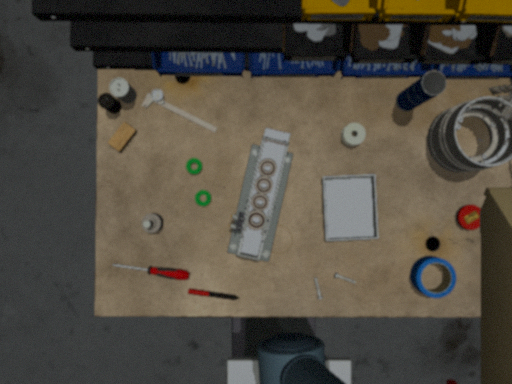

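The top view shows the chute at about (262,195) with its foot at (250,255), the tray at (350,208), the rotor at (152,223) and the spool at (354,134). Four rings lie in the chute at about (256,219), (259,202), (263,184) and (267,168). The look-alikes are the green rings at (194,166) and (203,198). The lowest chute ring, at (256,219), should be the wrong bearing. I'll check that in a close crop.

```bash
python3 - <<'E'
import cv2
im=cv2.imread("pics/top0.png")[122:268,220:300]
cv2.imwrite("pics/crop1.png",cv2.convertScaleAbs(cv2.rotate(cv2.resize(im,None,fx=5,fy=5,interpolation=cv2.INTER_CUBIC),cv2.ROTATE_90_CLOCKWISE),alpha=1.2))
E
```

```text
(no output)
```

View pics/crop1.png

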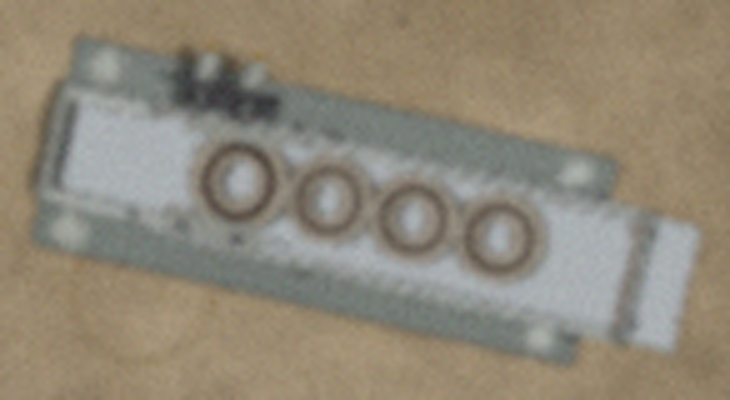

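The crop shows the larger ring at crop (238,181), lowest in the row and next to the sprung bracket at (225,85). The good rings are uphill at (329,200), (414,219) and (501,238). The end stop is at about (62,145), the top stop at about (635,280). The larger ring is the wrong bearing.

```bash
cat > h.py <<'E'
from cell import robot
import cv2,numpy as np
from scipy.spatial.transform import Rotation as R
from scipy.optimize import least_squares
def cam(n,o=None):
    c=robot.camera_model(n);K=c['camera_matrix']
    if n!='wrist':
        M=np.eye(4);M[:3,:3]=cv2.Rodrigues(np.array(c['rvec'],float))[0];M[:3,3]=np.ravel(c['tvec']);return K,M
    T=np.eye(4);T[:3,:3]=o['eef_rot'];T[:3,3]=o['eef_pos']
    return K,np.linalg.inv(T@c['tool_from_camera'])
def proj(KM,P):
    K,M=KM;p=(np.atleast_2d(P)@M[:3,:3].T+M[:3,3])@K.T;return p[:,:2]/p[:,2:]
def unproj(KM,uv,z):
    K,M=KM;d=M[:3,:3].T@np.linalg.inv(K)@np.array([uv[0],uv[1],1.]);c=-M[:3,:3].T@M[:3,3]
    return c+d*(z-c[2])/d[2]
def chute(x,y,yaw):
    "chute->world 4x4; x axis up the slope, pitch 15"
    T=np.eye(4);T[:3,:3]=(R.from_euler('z',yaw)*R.from_euler('y',-15,degrees=True)).as_matrix();T[:3,3]=x,y,55;return T
def ap(T,P): return np.atleast_2d(np.array(P,float))@T[:3,:3].T+T[:3,3]
def move(Rt,pt,o=None,p0=None,R0=None):
    "servo numbers from (commanded) pose"
    d=R0.T@(np.array(pt)-p0)/150; r=R.from_matrix(R0.T@Rt).as_rotvec(degrees=True)/45
    return np.round(d,3).tolist(),np.round(r,3).tolist()
E
python3 - <<'E'
from h import *
k=cam('top')
px=lambda X,Y:np.array([220+(Y-2)/5,122+(727-X)/5])
obs=[(px(238,181),'b',0),(px(329,200),'b',45),(px(414,219),'b',87),(px(501,238),'b',129)]
stop=[(px(68,100),[0,22,14]),(px(60,190),[0,-22,14])]
def f(v):
    T=chute(*v[:3]);r=[]
    for p,_,d in obs:r+=list(proj(k,ap(T,[v[3]+d,0,13.5]))[0]-p)
    r+=list((proj(k,ap(T,[-3,0,14]))[0]-px(60,147)))
    return r
s=least_squares(f,[450,0,-0.2,94]);print(s.x,np.round(s.fun,2))
T=chute(*s.x[:3])
print("tray",[unproj(k,p,25)[:2].round(1).tolist() for p in((322,176),(376,174),(378,240),(325,241))])
print("rotor",unproj(k,(152,223),80)[:2],"spool",unproj(k,(354,134),33)[:2])
for q in([94,0,0],[30,0,0],[136,0,0],[292,0,0]):print(q,ap(T,q).round(1))
E
```

```text
[ 4.30973271e+02  1.04201947e+02 -1.92996477e-01  8.96587839e+01] [ 0.34 -0.26  0.24  0.07 -0.05  0.07 -0.27  0.16 -0.25 -0.04]
tray [[620.7, -78.8], [626.6, -216.0], [459.6, -221.1], [456.5, -86.8]]
rotor [502.53742326 337.95438579] spool [ 726.8030817  -158.07919229]
[94, 0, 0] [[520.1  86.8  79.3]]
[30, 0, 0] [[459.4  98.6  62.8]]
[136, 0, 0] [[559.9  79.   90.2]]
[292, 0, 0] [[707.8  50.1 130.6]]
```

{"op": "servo_tool", "data": {
  "dp": [
    [0.84, -1, 0],
    [0.84, -1, 0],
    [0.84, -1, 0],
    [0.84, -1, 0]
  ],
  "rot": [
    [0, 0, 0],
    [0, 0, 0],
    [0, 0, 0],
    [0, 0, 0]
  ],
  "claw": -1
}}

```text
t: 0.5
eef_pos: [247.1, -450.5, 230.6]
eef_rot: [[0.969, 0.249, -0.0], [0.249, -0.969, 0.001], [0.0, -0.001, -1.0]]
contact_force: [0.4, -0.2, 0.8]
width: 0.327
grip_force: 0.0
```

{"op": "servo_tool", "data": {
  "dp": [
    [0.84, -1, 0],
    [0.84, -1, 0],
    [0.84, -1, 0],
    [0.84, -1, 0]
  ],
  "rot": [
    [0, 0, 0],
    [0, 0, 0],
    [0, 0, 0],
    [0, 0, 0]
  ]
}}

```text
t: 0.9
eef_pos: [331.5, -273.9, 230.9]
eef_rot: [[0.969, 0.249, -0.0], [0.249, -0.969, 0.0], [0.0, -0.0, -1.0]]
contact_force: [0.6, -0.4, -0.1]
width: -0.001
grip_force: 0.0
```

{"op": "servo_tool", "data": {
  "dp": [
    [0.84, -1, 0],
    [0.84, -1, 0],
    [0.84, -1, 0],
    [0.84, -1, 0]
  ],
  "rot": [
    [0, 0, 0],
    [0, 0, -0.3],
    [0, 0, -0.5],
    [0, 0, -0.7]
  ]
}}

```text
t: 1.3
eef_pos: [416.2, -97.3, 231.2]
eef_rot: [[0.759, 0.651, 0.0], [0.651, -0.759, -0.0], [0.0, 0.0, -1.0]]
contact_force: [0.2, -0.3, 0.6]
width: -0.001
grip_force: 0.0
```

```bash
cat >> h.py <<'E'
def go(T,P,mode,tip=None):
    "print servo numbers to reach chute point P; mode push/grip"
    o=robot.get_obs();ex,ey,ez=T[:3,:3].T
    Rt=np.column_stack([ey,ex,-ez] if mode=='push' else [ex,-ey,-ez])
    p=ap(T,P)[0];print('t',o['t'],'now',o['eef_pos'].round(1),'F',np.round(o['contact_force'],1),'chute',((o['eef_pos']-T[:3,3])@T[:3,:3]).round(1),'Fchute',(np.array(o['contact_force'])@T[:3,:3]).round(1))
    print('goal',p.round(1),*move(Rt,p,None,np.array(o['eef_pos']),np.array(o['eef_rot'])))
E
python3 - <<'E'
from h import *
go(chute(431,104.2,-.193),[95,0,110],'push')
E
```

```text
t 1.3 now [416.2 -97.3 231.2] F [ 0.2 -0.3  0.6] chute [  68.9 -200.6  163.9] Fchute [ 0.4 -0.2  0.5]
goal [493.1  92.1 185.8] [1.211, -0.625, 0.302] [-0.32, 0.111, -0.847]
```

{"op": "servo_tool", "data": {
  "dp": [
    [1, -0.52, 0.15],
    [1, -0.52, 0.15],
    [1, -0.52, 0.15],
    [1, -0.52, 0.15],
    [1, -0.52, 0.15],
    [1, -0.52, 0.15]
  ],
  "rot": [
    [-0.06, 0.02, -0.16],
    [-0.12, 0.04, -0.32],
    [-0.18, 0.06, -0.48],
    [-0.25, 0.09, -0.65],
    [-0.32, 0.11, -0.847],
    [-0.32, 0.11, -0.847]
  ]
}}

```text
t: 1.9
eef_pos: [478.9, 57.9, 207.7]
eef_rot: [[0.196, 0.948, 0.251], [0.981, -0.19, -0.051], [-0.001, 0.256, -0.967]]
contact_force: [0.6, -0.9, 0.4]
width: 0.002
grip_force: 0.0
```

```bash
python3 - <<'E'
from h import *
T=chute(431,104.2,-.193)
o=robot.get_obs();im=robot.grab_frame('wrist');cv2.imwrite('pics/w1.png',im[:,:,::-1])
import pickle;pickle.dump(o,open('o1.pkl','wb'))
go(T,[95,0,110],'push')
k=cam('wrist',o);print(proj(k,ap(T,[[0,0,14],[0,22,16],[0,-22,16],[90,0,14],[135,0,13]])).round(0))
cv2.imwrite('pics/w1b.png',cv2.resize(im[:,:,::-1],None,fx=1.56,fy=1.56,interpolation=cv2.INTER_CUBIC))
E
```

```text
t 1.95 now [479.3  57.2 208.2] F [ 0.3 -0.3  0.2] chute [ 94.2 -36.9 133.4] Fchute [ 0.4 -0.2  0.1]
goal [493.1  92.1 185.8] [0.246, 0.004, 0.155] [-0.003, 0.003, -0.009]
[[158. 147.]
 [155. 124.]
 [160. 170.]
 [251. 147.]
 [298. 147.]]
```

View pics/w1b.png

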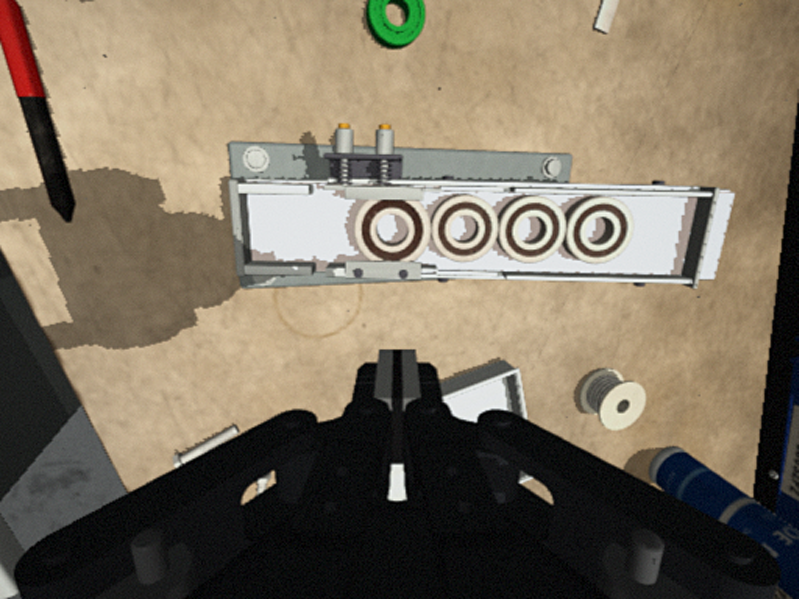

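The chute lies along row ~229, with the end stop inner edge at column ~246. The wrong bearing is at (393,229) and the good ones are at (465,229), (531,229) and (599,230). The guard strips span columns ~345–422. The top stop is at ~690–700. The model fits within about 1 px, so what's left is the guide-set offset.

```bash
python3 - <<'E'
from h import *
import pickle
o=pickle.load(open('o1.pkl','rb'));k=cam('wrist',o);S=1.56
ob=[(393,229,0,14),(465,229,45,13),(531,229,87,13),(599,230,129,13)]
def f(v):
    T=chute(*v[:3]);r=[]
    for u,w,d,z in ob:r+=list(proj(k,ap(T,[v[3]+d,0,z]))[0]*S-[u,w])
    r.append(proj(k,ap(T,[0,0,14]))[0][0]*S-245)
    return r
s=least_squares(f,[431,104.2,-.193,90]);print(s.x,np.round(s.fun,1))
T=chute(*s.x[:3])
for d in(-12,0,12):
    P=ap(T,[[57+d,-22,17],[70+d,17,19],[70+d,-17,19],[117+d,17,19],[117+d,-17,19],[128+d,-22,14],[172+d,25,13],[292+d,0,14],[292+d,0,0]])
    print(d,(proj(k,P)*S).round(0).tolist())
im=cv2.imread('pics/w1.png')[100:200,130:330];cv2.imwrite('pics/c2.png',cv2.resize(im,None,fx=4,fy=4,interpolation=cv2.INTER_CUBIC))
E
```

```text
[ 4.30452553e+02  1.05512896e+02 -2.04212384e-01  9.07220773e+01] [-1.1 -0.2 -0.6  0.   1.   0.4  0.7 -0.1  0.1]
-12 [[319.0, 264.0], [337.0, 201.0], [339.0, 257.0], [416.0, 202.0], [415.0, 258.0], [432.0, 264.0], [507.0, 188.0], [698.0, 231.0], [683.0, 228.0]]
0 [[338.0, 264.0], [357.0, 201.0], [358.0, 257.0], [436.0, 202.0], [434.0, 258.0], [451.0, 264.0], [527.0, 188.0], [717.0, 231.0], [702.0, 228.0]]
12 [[357.0, 264.0], [377.0, 201.0], [378.0, 257.0], [456.0, 202.0], [454.0, 258.0], [470.0, 264.0], [546.0, 188.0], [737.0, 231.0], [720.0, 228.0]]
```

View pics/c2.png

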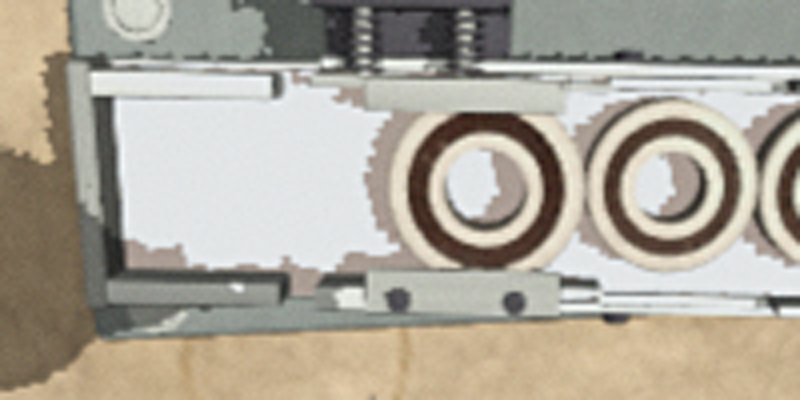

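Guard strips sit at crop columns 365–565, which puts the guide set about 8 mm low (s ≈ -8). The guide ends are then at x ≈ 120, and the bearing middle at ≈ 90.5 comes free at about 124–129.

```bash
cat >> h.py <<'E'
T=chute(430.7,105,-.200)
E
python3 - <<'E'
from h import *
go(T,[40,0,60],'push')
E
```

```text
t 1.95 now [479.3  57.2 208.2] F [ 0.3 -0.3  0.2] chute [ 94.8 -37.2 133.2] Fchute [ 0.4 -0.2  0.1]
goal [453.3 100.4 123.3] [0.248, -0.365, 0.489] [-0.003, 0.001, -0.001]
```

{"op": "servo_tool", "data": {
  "dp": [
    [0.25, -0.365, 0.3],
    [0.25, -0.365, 0.489],
    [0.25, -0.365, 0.489],
    [0.25, -0.365, 0.6],
    [0.25, -0.365, 0.7],
    [0.25, -0.365, 0.76],
    [0.25, -0.365, 0.8],
    [0.25, -0.365, 0.8],
    [0.25, -0.365, 0.8]
  ],
  "rot": [
    [0, 0, 0],
    [0, 0, 0],
    [0, 0, 0],
    [0, 0, 0],
    [0, 0, 0],
    [0, 0, 0],
    [0, 0, 0],
    [0, 0, 0],
    [0, 0, 0]
  ]
}}

```text
t: 2.85
eef_pos: [466.7, 97.6, 79.5]
eef_rot: [[0.199, 0.947, 0.254], [0.98, -0.192, -0.052], [-0.001, 0.259, -0.966]]
contact_force: [0.1, -0.2, 0.2]
width: 0.0
grip_force: 0.0
```

```bash
python3 - <<'E'
from h import *
go(T,[40,0,4],'push')
E
```

```text
t 2.85 now [466.7  97.6  79.5] F [ 0.1 -0.2  0.2] chute [41.8 -0.1 14.2] Fchute [ 0.2 -0.1  0.1]
goal [467.6  97.5  69.2] [0.001, -0.012, 0.068] [0.0, 0.001, -0.001]
```

{"op": "servo_tool", "data": {
  "dp": [
    [0, 0, 0.03],
    [0, 0, 0.06],
    [0, 0, 0.065],
    [0, 0, 0.065],
    [0, 0, 0.065]
  ],
  "rot": [
    [0, 0, 0],
    [0, 0, 0],
    [0, 0, 0],
    [0, 0, 0],
    [0, 0, 0]
  ]
}}

```text
t: 3.35
eef_pos: [468.5, 97.4, 69.3]
eef_rot: [[0.199, 0.947, 0.253], [0.98, -0.192, -0.052], [-0.001, 0.258, -0.966]]
contact_force: [-0.2, 0.0, 0.3]
width: -0.003
grip_force: 0.0
```

{"op": "servo_tool", "data": {
  "dp": [
    [0, 0.02, 0],
    [0, 0.04, 0],
    [0, 0.05, 0],
    [0, 0.06, 0],
    [0, 0.06, 0]
  ],
  "rot": [
    [0, 0, 0],
    [0, 0, 0],
    [0, 0, 0],
    [0, 0, 0],
    [0, 0, 0]
  ]
}}

```text
t: 3.85
eef_pos: [477.3, 95.6, 71.7]
eef_rot: [[0.199, 0.947, 0.253], [0.98, -0.192, -0.052], [-0.001, 0.258, -0.966]]
contact_force: [0.1, -0.6, 0.6]
width: -0.001
grip_force: 0.0
```

```bash
python3 - <<'E'
from h import *
o=robot.get_obs();im=robot.grab_frame('wrist');cv2.imwrite('pics/w2.png',cv2.resize(im[:250,:,::-1],None,fx=1.56,fy=1.56,interpolation=cv2.INTER_CUBIC))
go(T,[60,0,4],'push')
E
```

```text
t 3.9 now [477.1  95.6  71.7] F [1.6 0.1 0.9] chute [50.1  0.   3.8] Fchute [1.7 0.4 0.5]
goal [486.5  93.7  74.4] [-0.0, 0.066, -0.001] [-0.001, 0.001, 0.0]
```

View pics/w2.png

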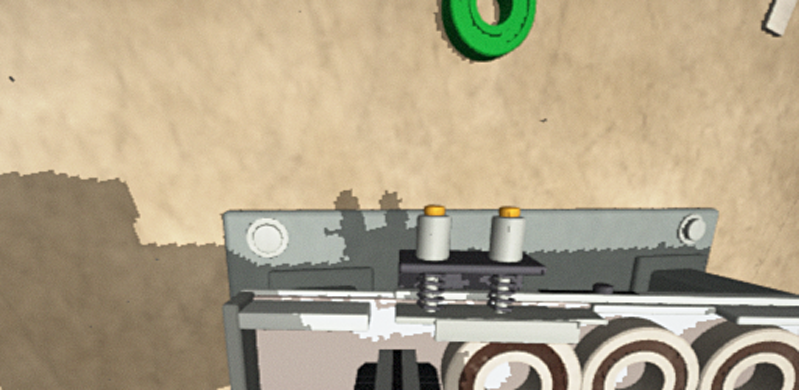

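The fingers at about (397,375) are inside the throat, and the bearing's downhill edge is at about (445,375). I'll start the push slowly.

{"op": "servo_tool", "data": {
  "dp": [
    [0, 0.013, 0],
    [0, 0.026, 0],
    [0, 0.04, 0],
    [0, 0.053, 0],
    [0, 0.066, 0]
  ],
  "rot": [
    [0, 0, 0],
    [0, 0, 0],
    [0, 0, 0],
    [0, 0, 0],
    [0, 0, 0]
  ]
}}

```text
t: 4.4
eef_pos: [482.6, 93.8, 72.0]
eef_rot: [[0.199, 0.95, 0.243], [0.98, -0.192, -0.052], [-0.003, 0.248, -0.969]]
contact_force: [-14.6, -1.0, 5.4]
width: 0.002
grip_force: 5.9
```

{"op": "servo_tool", "data": {
  "dp": [
    [0, 0.01, 0],
    [0, 0.02, 0],
    [0, 0.03, 0],
    [0, 0.04, 0],
    [0, 0.05, 0]
  ],
  "rot": [
    [0, 0, 0],
    [0, 0, 0],
    [0, 0, 0],
    [0, 0, 0],
    [0, 0, 0]
  ]
}}

```text
t: 4.9
eef_pos: [488.9, 92.1, 73.2]
eef_rot: [[0.199, 0.95, 0.241], [0.98, -0.192, -0.053], [-0.004, 0.247, -0.969]]
contact_force: [-13.0, -3.2, 3.7]
width: -0.0
grip_force: 5.8
```

```bash
python3 - <<'E'
from h import *
go(T,[75,0,4],'push')
E
```

```text
t 4.9 now [488.9  92.1  73.2] F [-13.   -3.2   3.7] chute [62.3 -1.1  2.2] Fchute [-10.7  -5.7   6.7]
goal [500.7  90.8  78.3] [0.007, 0.085, -0.013] [-0.016, 0.005, 0.001]
```

{"op": "servo_tool", "data": {
  "dp": [
    [0.003, 0.01, -0.008],
    [0.006, 0.02, -0.015],
    [0.006, 0.03, -0.015],
    [0.006, 0.04, -0.015],
    [0.006, 0.05, -0.015]
  ],
  "rot": [
    [0, 0, 0],
    [0, 0, 0],
    [0, 0, 0],
    [0, 0, 0],
    [0, 0, 0]
  ]
}}

```text
t: 5.4
eef_pos: [495.0, 91.4, 76.4]
eef_rot: [[0.199, 0.95, 0.239], [0.98, -0.192, -0.053], [-0.005, 0.245, -0.969]]
contact_force: [-10.8, -4.5, -1.7]
width: -0.002
grip_force: 5.0
```

```bash
python3 - <<'E'
from h import *
go(T,[80,0,4],'push')
E
```

```text
t 5.4 now [495.   91.4  76.4] F [-10.8  -4.5  -1.7] chute [69.  -0.6  3.6] Fchute [-9.8 -6.6  0.8]
goal [505.4  89.9  79.6] [0.004, 0.074, -0.003] [-0.018, 0.006, 0.001]
```

{"op": "servo_tool", "data": {
  "dp": [
    [0, 0.01, 0],
    [0, 0.02, 0],
    [0, 0.03, 0],
    [0, 0.04, 0],
    [0, 0.05, 0]
  ],
  "rot": [
    [0, 0, 0],
    [0, 0, 0],
    [0, 0, 0],
    [0, 0, 0],
    [0, 0, 0]
  ]
}}

```text
t: 5.9
eef_pos: [502.1, 89.9, 78.3]
eef_rot: [[0.199, 0.95, 0.239], [0.98, -0.192, -0.053], [-0.005, 0.245, -0.969]]
contact_force: [-10.8, -4.5, -1.5]
width: -0.001
grip_force: 5.1
```

{"op": "servo_tool", "data": {
  "dp": [
    [0, 0.007, 0],
    [0, 0.014, 0],
    [0, 0.021, 0],
    [0, 0.027, 0]
  ],
  "rot": [
    [0, 0, 0],
    [0, 0, 0],
    [0, 0, 0],
    [0, 0, 0]
  ]
}}

```text
t: 6.3
eef_pos: [506.0, 89.1, 79.4]
eef_rot: [[0.199, 0.95, 0.24], [0.98, -0.192, -0.053], [-0.005, 0.245, -0.969]]
contact_force: [-10.9, -3.9, -1.3]
width: -0.002
grip_force: 5.0
```

```bash
python3 - <<'E'
from h import *
go(T,[90,0,4],'push')
E
```

```text
t 6.3 now [506.   89.1  79.4] F [-10.9  -3.9  -1.3] chute [80.6 -0.6  3.6] Fchute [-10.   -6.    1.3]
goal [514.9  87.9  82.2] [0.004, 0.062, -0.003] [-0.018, 0.006, 0.001]
```

{"op": "servo_tool", "data": {
  "dp": [
    [0, 0.006, 0],
    [0, 0.012, 0],
    [0, 0.018, 0],
    [0, 0.024, 0]
  ],
  "rot": [
    [0, 0, 0],
    [0, 0, 0],
    [0, 0, 0],
    [0, 0, 0]
  ]
}}

```text
t: 6.7
eef_pos: [511.9, 88.6, 81.9]
eef_rot: [[0.199, 0.949, 0.246], [0.98, -0.192, -0.053], [-0.003, 0.252, -0.968]]
contact_force: [-1.8, -0.2, -0.9]
width: 0.003
grip_force: 0.6
```

{"op": "servo_tool", "data": {
  "dp": [
    [0, 0.005, 0],
    [0, 0.01, 0],
    [0, 0.015, 0]
  ],
  "rot": [
    [0, 0, 0],
    [0, 0, 0],
    [0, 0, 0]
  ]
}}

```text
t: 7.0
eef_pos: [517.1, 88.5, 85.1]
eef_rot: [[0.199, 0.947, 0.253], [0.98, -0.192, -0.052], [-0.001, 0.258, -0.966]]
contact_force: [-1.0, -0.9, -0.7]
width: 0.002
grip_force: 0.6
```

The bearing came free (force fell to about 1 N). I'll back off and withdraw.

{"op": "servo_tool", "data": {
  "dp": [
    [0, -0.02, 0],
    [0, -0.05, 0],
    [0, -0.07, 0],
    [0, -0.07, -0.1],
    [0, -0.07, -0.3],
    [0, -0.07, -0.6],
    [0, -0.07, -0.85],
    [0, -0.07, -0.85]
  ],
  "rot": [
    [0, 0, 0],
    [0, 0, 0],
    [0, 0, 0],
    [0, 0, 0],
    [0, 0, 0],
    [0, 0, 0],
    [0, 0, 0],
    [0, 0, 0]
  ]
}}

```text
t: 7.8
eef_pos: [477.1, 97.6, 211.6]
eef_rot: [[0.198, 0.944, 0.264], [0.98, -0.191, -0.052], [0.001, 0.269, -0.963]]
contact_force: [0.9, 0.3, 0.1]
width: 0.001
grip_force: 0.0
```

```bash
python3 - <<'E'
from h import *
import pickle
o=robot.get_obs();im=robot.grab_frame('wrist');cv2.imwrite('pics/w3.png',cv2.resize(im[:,:,::-1],None,fx=1.56,fy=1.56,interpolation=cv2.INTER_CUBIC));pickle.dump(o,open('o3.pkl','wb'))
go(T,[130,0,110],'push');k=cam('wrist',o)
for x in(70,120,125,130,135):print(x,(proj(k,ap(T,[x,0,14]))*1.56).round(0))
E
```

```text
t 7.85 now [475.8  97.4 208.5] F [ 0.2 -0.  -0.2] chute [ 83.9   1.6 136.4] Fchute [ 0.2  0.  -0.3]
goal [525.9  85.7 194.9] [-0.011, 0.306, 0.178] [0.007, -0.001, 0.0]
70 [[371. 287.]]
120 [[447. 287.]]
125 [[455. 286.]]
130 [[462. 286.]]
135 [[470. 286.]]
```

View pics/w3.png

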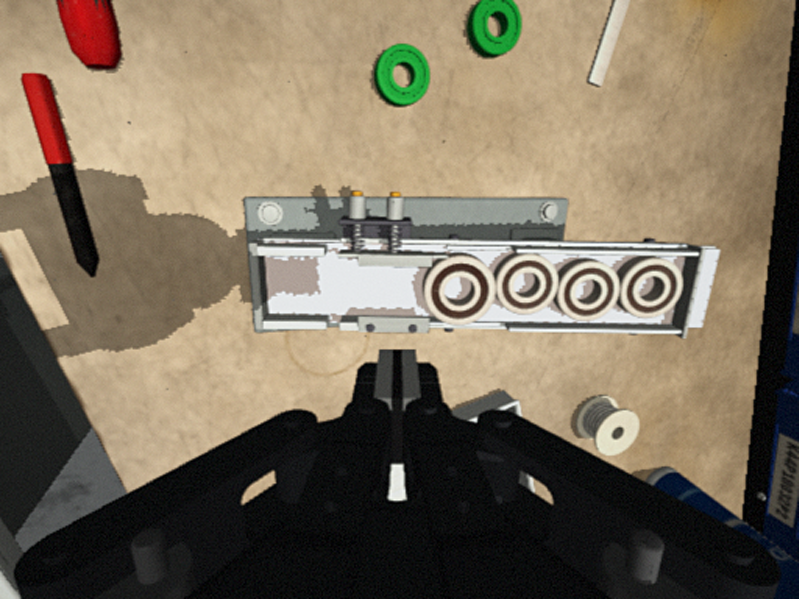

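The bearing is at (460,289), i.e. chute x ≈ 128.5 and y ≈ -1.5, clear of the guides in the window. The good ones are at (527,283), (588,289) and (652,287), zigzagged and not wedged. Next I turn 90° and open for the grasp.

{"op": "servo_tool", "data": {
  "dp": [
    [-0.017, 0.327, 0],
    [-0.017, 0.327, 0.2],
    [-0.017, 0.327, 0.3],
    [-0.017, 0.327, 0.3],
    [-0.017, 0.327, 0.3],
    [-0.017, 0.327, 0.3]
  ],
  "rot": [
    [0, 0, 0.18],
    [0, 0, 0.36],
    [0, 0, 0.54],
    [0, 0, 0.72],
    [0, 0, 0.9],
    [0, 0, 1]
  ],
  "claw": 0.6
}}

```text
t: 8.45
eef_pos: [530.7, 82.9, 171.8]
eef_rot: [[0.813, 0.526, 0.249], [0.554, -0.831, -0.052], [0.179, 0.18, -0.967]]
contact_force: [-0.4, 0.2, 1.5]
width: 0.8
grip_force: 0.0
```

{"op": "servo_tool", "data": {
  "dp": [
    [0, 0, 0],
    [0, 0, 0],
    [0, 0, 0],
    [0, 0, 0],
    [0, 0, 0],
    [0, 0, 0],
    [0, 0, 0]
  ],
  "rot": [
    [0, 0, 0.18],
    [0, 0, 0.36],
    [0, 0, 0.54],
    [0, 0, 0.72],
    [0, 0, 0.9],
    [0, 0, 1],
    [0, 0, 1]
  ]
}}

```text
t: 9.15
eef_pos: [530.8, 82.9, 172.3]
eef_rot: [[0.948, -0.199, 0.25], [-0.192, -0.98, -0.052], [0.255, 0.001, -0.967]]
contact_force: [-0.5, -0.4, -0.2]
width: 0.794
grip_force: 0.0
```

```bash
python3 - <<'E'
from h import *
o=robot.get_obs();im=robot.grab_frame('wrist');cv2.imwrite('pics/w4.png',cv2.resize(im[:,:,::-1],None,fx=1.56,fy=1.56,interpolation=cv2.INTER_CUBIC))
go(T,[132.5,-1,30],'grip');k=cam('wrist',o)
for P in([128.5,0,14],[128.5,-2,14],[132.5,-1,14],[120,0,14]):print(P,(proj(k,ap(T,P))*1.56).round(0))
E
```

```text
t 9.2 now [531.   82.9 172.6] F [-0.4 -0.2 -0. ] chute [129.6  -1.7  87.1] Fchute [-0.4 -0.3  0.1]
goal [548.3  80.1 118.3] [0.021, -0.005, 0.38] [0.002, 0.005, 0.002]
[128.5, 0, 14] [[393. 309.]]
[128.5, -2, 14] [[397. 309.]]
[132.5, -1, 14] [[395. 302.]]
[120, 0, 14] [[393. 324.]]
```

View pics/w4.png

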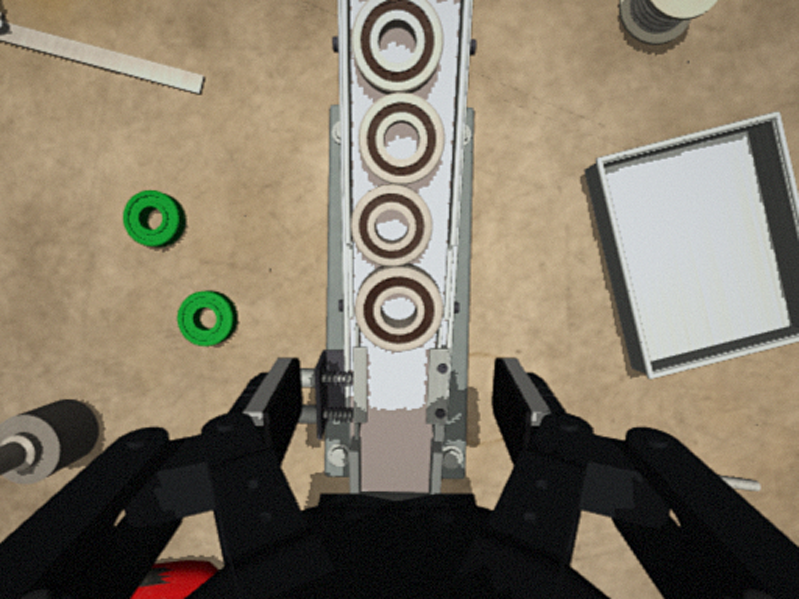

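The bearing is at (399,308), chute x ≈ 129 and y ≈ -2.5, with the open fingers at (285,385) and (510,385) either side of the lane. The tray is at about (690,250). I'll descend now.

{"op": "servo_tool", "data": {
  "dp": [
    [0.023, 0.005, 0.2],
    [0.023, 0.005, 0.35],
    [0.023, 0.005, 0.45],
    [0.023, 0.005, 0.5],
    [0.023, 0.005, 0.53],
    [0.023, 0.005, 0.54],
    [0.023, 0.005, 0.54]
  ],
  "rot": [
    [0, 0, 0],
    [0, 0, 0],
    [0, 0, 0],
    [0, 0, 0],
    [0, 0, 0],
    [0, 0, 0],
    [0, 0, 0]
  ]
}}

```text
t: 9.9
eef_pos: [555.7, 77.3, 97.4]
eef_rot: [[0.947, -0.198, 0.253], [-0.191, -0.98, -0.052], [0.259, 0.001, -0.966]]
contact_force: [-0.3, 0.6, -0.3]
width: 0.8
grip_force: 0.0
```

```bash
python3 - <<'E'
from h import *
go(T,[133,-2.5,2],'grip')
E
```

```text
t 9.9 now [555.7  77.3  97.4] F [-0.3  0.6 -0.3] chute [134.6  -2.3   7.9] Fchute [-0.5  0.5 -0.2]
goal [555.6  77.1  91.4] [-0.011, 0.002, 0.039] [0.001, 0.0, 0.001]
```

{"op": "servo_tool", "data": {
  "dp": [
    [-0.008, 0, 0.02],
    [-0.008, 0, 0.037],
    [-0.008, 0, 0.037],
    [-0.008, 0, 0.037]
  ],
  "rot": [
    [0, 0, 0],
    [0, 0, 0],
    [0, 0, 0],
    [0, 0, 0]
  ]
}}

```text
t: 10.3
eef_pos: [555.7, 77.3, 91.4]
eef_rot: [[0.947, -0.199, 0.253], [-0.192, -0.98, -0.052], [0.258, 0.001, -0.966]]
contact_force: [0.5, 0.2, -0.7]
width: 0.797
grip_force: 0.0
```

{"op": "servo_tool", "data": {
  "dp": [
    [0, 0, 0],
    [0, 0, 0],
    [0, 0, 0],
    [0, 0, 0],
    [0, 0, 0],
    [0, 0, 0]
  ],
  "rot": [
    [0, 0, 0],
    [0, 0, 0],
    [0, 0, 0],
    [0, 0, 0],
    [0, 0, 0],
    [0, 0, 0]
  ],
  "claw": -0.2
}}

```text
t: 10.9
eef_pos: [556.1, 77.1, 92.1]
eef_rot: [[0.947, -0.199, 0.254], [-0.191, -0.98, -0.052], [0.259, 0.001, -0.966]]
contact_force: [-3.3, -1.7, 5.2]
width: 0.532
grip_force: 61.0
```

```bash
python3 - <<'E'
from h import *
go(T,[133,-2.5,2],'grip')
E
```

```text
t 10.9 now [556.1  77.1  92.1] F [-3.3 -1.7  5.2] chute [133.7  -2.4   2.6] Fchute [-1.5 -2.3  5.8]
goal [555.6  77.1  91.4] [-0.005, 0.001, 0.004] [0.001, -0.0, 0.001]
```

{"op": "servo_tool", "data": {
  "dp": [
    [0, 0, -0.02],
    [0, 0, -0.05],
    [0, 0, -0.1],
    [0, 0, -0.16],
    [0, 0, -0.25],
    [0, 0, -0.4],
    [0, 0, -0.6],
    [0, 0, -0.8],
    [0, 0, -0.8],
    [0, 0, -0.8]
  ],
  "rot": [
    [0, 0, 0],
    [0, 0, 0],
    [0, 0, 0],
    [0, 0, 0],
    [0, 0, 0],
    [0, 0, 0],
    [0, 0, 0],
    [0, 0, 0],
    [0, 0, 0],
    [0, 0, 0]
  ]
}}

```text
t: 11.9
eef_pos: [525.4, 83.7, 208.2]
eef_rot: [[0.947, -0.198, 0.254], [-0.192, -0.98, -0.052], [0.26, 0.0, -0.966]]
contact_force: [-1.1, -0.7, -2.3]
width: 0.53
grip_force: 61.7
```

```bash
python3 - <<'E'
from h import *
o=robot.get_obs();im=robot.grab_frame('wrist');cv2.imwrite('pics/w5.png',im[:,:,::-1])
t=robot.grab_frame('top')
# tray: bright low-sat region; show side by side
a=cv2.resize(im[:,:,::-1],(533,400));b=cv2.resize(t[122:268,220:400,::-1],None,fx=1.48,fy=2.0)
b=cv2.resize(t[122:268,225:395,::-1],(266,228))
c=np.zeros((400,800,3),np.uint8);c[:,:533]=a;c[:228,533:799]=b;cv2.imwrite('pics/w5c.png',c)
cv2.imwrite('pics/top5.png',t[:,:,::-1]);print(o['t'],o['eef_pos'],o['width'],o['grip_force'],o['contact_force'])
k=cam('top');q=[unproj(k,p,25)[:2] for p in((322,176),(376,174),(378,240),(325,241))];print(np.mean(q,0))
g=cv2.cvtColor(cv2.imread('pics/w4.png'),cv2.COLOR_BGR2GRAY)
E
```

```text
11.9 [525.41823214  83.71109909 208.2067519 ] 0.529625531563054 61.67763590812683 [-1.05930984 -0.74422391 -2.3266449 ]
[ 540.84743717 -150.66800306]
```

View pics/w5c.png

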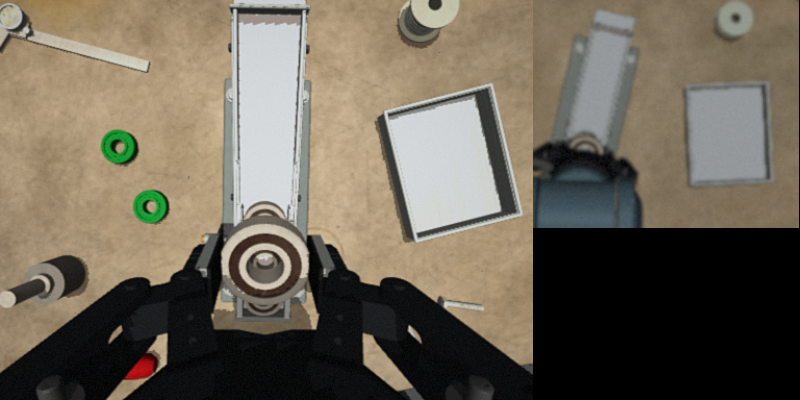

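The bearing is held at (265,260), and the good ones have run down the chute (hidden below it). The tray's top corners are at (386,115), (492,85), (521,214) and (413,240).

```bash
python3 - <<'E'
from h import *
o=robot.get_obs();k=cam('wrist',o);f=512/533
q=np.array([unproj(k,(u*f,v*f),25)[:2] for u,v in((386,115),(492,85),(521,214),(413,240))]);print(q.round(0),q.mean(0))
yaw=-.2;c,s=np.cos(yaw),np.sin(yaw);Rt=np.array([[c,s,0],[s,-c,0],[0,0,-1.]])
print(move(Rt,[541,-150,150],None,o['eef_pos'],o['eef_rot']))
E
```

```text
[[ 613.  -82.]
 [ 622. -212.]
 [ 464. -219.]
 [ 459.  -86.]] [ 539.62881142 -149.49406148]
([0.308, 1.504, 0.468], [0.002, -0.329, 0.0])
```

{"op": "servo_tool", "data": {
  "dp": [
    [0.05, 0.2, 0],
    [0.1, 0.45, 0],
    [0.15, 0.7, 0],
    [0.15, 0.95, 0],
    [0.15, 1, 0],
    [0.15, 1, 0]
  ],
  "rot": [
    [0, -0.06, 0],
    [0, -0.12, 0],
    [0, -0.2, 0],
    [0, -0.26, 0],
    [0, -0.329, 0],
    [0, -0.329, 0]
  ]
}}

```text
t: 12.6
eef_pos: [516.8, -69.3, 211.5]
eef_rot: [[0.979, -0.202, -0.0], [-0.202, -0.979, -0.0], [-0.0, 0.0, -1.0]]
contact_force: [-0.4, 0.1, -0.8]
width: 0.528
grip_force: 61.9
```

```bash
cat >> h.py <<'E'
def gotray(P):
    o=robot.get_obs();yaw=-.2;c,s=np.cos(yaw),np.sin(yaw);Rt=np.array([[c,s,0],[s,-c,0],[0,0,-1.]])
    print(o['t'],o['eef_pos'].round(1),np.round(o['contact_force'],1),move(Rt,P,None,o['eef_pos'],o['eef_rot']))
E
python3 -c "
from h import *
gotray([541,-150,60])"
```

```text
12.6 [516.8 -69.3 211.5] [-0.4  0.1 -0.8] ([0.267, 0.494, 1.01], [0.001, 0.001, -0.004])
```

{"op": "servo_tool", "data": {
  "dp": [
    [0.13, 0.25, 0.1],
    [0.267, 0.49, 0.2],
    [0.267, 0.49, 0.4],
    [0.267, 0.49, 0.65],
    [0.267, 0.49, 0.85],
    [0.267, 0.49, 1],
    [0.267, 0.49, 1],
    [0.267, 0.49, 1]
  ],
  "rot": [
    [0, 0, 0],
    [0, 0, 0],
    [0, 0, 0],
    [0, 0, 0],
    [0, 0, 0],
    [0, 0, 0],
    [0, 0, 0],
    [0, 0, 0]
  ]
}}

```text
t: 13.4
eef_pos: [541.6, -147.1, 63.0]
eef_rot: [[0.98, -0.198, 0.002], [-0.198, -0.98, -0.001], [0.002, 0.0, -1.0]]
contact_force: [0.3, -0.1, -0.2]
width: 0.529
grip_force: 62.0
```

{"op": "servo_tool", "data": {
  "dp": [
    [0, 0, 0.1],
    [0, 0, 0.2],
    [0, 0, 0.26],
    [0, 0, 0.3],
    [0, 0, 0.32],
    [0, 0, 0.32],
    [0, 0, 0.32]
  ],
  "rot": [
    [0, 0, 0],
    [0, 0, 0],
    [0, 0, 0],
    [0, 0, 0],
    [0, 0, 0],
    [0, 0, 0],
    [0, 0, 0]
  ]
}}

```text
t: 14.1
eef_pos: [542.3, -148.3, 15.7]
eef_rot: [[0.98, -0.199, 0.003], [-0.199, -0.98, -0.002], [0.003, 0.001, -1.0]]
contact_force: [0.1, -0.1, -0.8]
width: 0.528
grip_force: 62.0
```

```bash
python3 -c "
from h import *
gotray([541,-150,6])
im=robot.grab_frame('wrist');cv2.imwrite('pics/w6.png',cv2.resize(im[:,:,::-1],None,fx=1.2,fy=1.2))"
```

```text
14.1 [ 542.3 -148.3   15.7] [ 0.1 -0.1 -0.8] ([-0.006, 0.013, 0.065], [0.001, -0.004, -0.0])
```

View pics/w6.png

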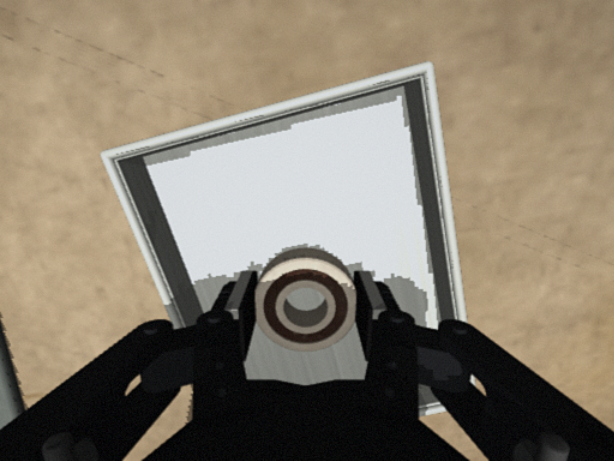

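The bearing is held level at (305,310), inside the tray walls. I'll lower it slowly until it touches.

{"op": "servo_tool", "data": {
  "dp": [
    [0, 0, 0.01],
    [0, 0, 0.02],
    [0, 0, 0.03],
    [0, 0, 0.04],
    [0, 0, 0.045],
    [0, 0, 0.045]
  ],
  "rot": [
    [0, 0, 0],
    [0, 0, 0],
    [0, 0, 0],
    [0, 0, 0],
    [0, 0, 0],
    [0, 0, 0]
  ]
}}

```text
t: 14.75
eef_pos: [541.9, -148.0, 8.4]
eef_rot: [[0.98, -0.199, 0.002], [-0.199, -0.98, -0.001], [0.002, 0.001, -1.0]]
contact_force: [0.8, -0.1, -1.9]
width: 0.532
grip_force: 62.0
```

{"op": "servo_tool", "data": {
  "dp": [
    [0, 0, 0.005],
    [0, 0, 0.01],
    [0, 0, 0.013],
    [0, 0, 0.013]
  ],
  "rot": [
    [0, 0, 0],
    [0, 0, 0],
    [0, 0, 0],
    [0, 0, 0]
  ]
}}

```text
t: 15.15
eef_pos: [541.9, -148.0, 6.5]
eef_rot: [[0.98, -0.199, 0.002], [-0.199, -0.98, -0.001], [0.002, 0.001, -1.0]]
contact_force: [-0.6, -0.3, -0.8]
width: 0.526
grip_force: 62.0
```

{"op": "servo_tool", "data": {
  "dp": [
    [0, 0, 0.004],
    [0, 0, 0.007],
    [0, 0, 0.007]
  ],
  "rot": [
    [0, 0, 0],
    [0, 0, 0],
    [0, 0, 0]
  ]
}}

```text
t: 15.45
eef_pos: [541.9, -148.1, 5.5]
eef_rot: [[0.98, -0.199, 0.002], [-0.199, -0.98, -0.001], [0.002, 0.001, -1.0]]
contact_force: [0.6, -0.1, -1.0]
width: 0.529
grip_force: 62.0
```

{"op": "servo_tool", "data": {
  "dp": [
    [0, 0, 0.003],
    [0, 0, 0.005],
    [0, 0, 0.005]
  ],
  "rot": [
    [0, 0, 0],
    [0, 0, 0],
    [0, 0, 0]
  ]
}}

```text
t: 15.75
eef_pos: [542.0, -148.1, 5.0]
eef_rot: [[0.98, -0.199, 0.002], [-0.199, -0.98, -0.001], [0.002, 0.001, -1.0]]
contact_force: [-1.0, -0.1, 0.8]
width: 0.53
grip_force: 62.2
```

{"op": "servo_tool", "data": {
  "dp": [
    [0, 0, 0.003],
    [0, 0, 0.005],
    [0, 0, 0.005]
  ],
  "rot": [
    [0, 0, 0],
    [0, 0, 0],
    [0, 0, 0]
  ]
}}

```text
t: 16.05
eef_pos: [542.1, -148.2, 4.9]
eef_rot: [[0.98, -0.199, 0.002], [-0.199, -0.98, -0.001], [0.002, 0.001, -1.0]]
contact_force: [-4.6, 1.0, 7.5]
width: 0.531
grip_force: 62.9
```

It touches the tray floor at about 7 N, so I release and withdraw.

{"op": "servo_tool", "data": {
  "dp": [
    [0, 0, 0],
    [0, 0, 0],
    [0, 0, 0],
    [0, 0, 0]
  ],
  "rot": [
    [0, 0, 0],
    [0, 0, 0],
    [0, 0, 0],
    [0, 0, 0]
  ],
  "claw": 0.45
}}

```text
t: 16.45
eef_pos: [542.0, -148.1, 4.0]
eef_rot: [[0.98, -0.199, 0.002], [-0.199, -0.98, -0.001], [0.002, 0.001, -1.0]]
contact_force: [0.4, -0.7, -0.1]
width: 0.729
grip_force: 0.0
```

{"op": "servo_tool", "data": {
  "dp": [
    [0, 0, -0.05],
    [0, 0, -0.15],
    [0, 0, -0.4],
    [0, 0, -0.7],
    [0, 0, -1],
    [0, 0, -1],
    [0, 0, -1]
  ],
  "rot": [
    [0, 0, 0],
    [0, 0, 0],
    [0, 0, 0],
    [0, 0, 0],
    [0, 0, 0],
    [0, 0, 0],
    [0, 0, 0]
  ]
}}

```text
t: 17.15
eef_pos: [542.7, -148.3, 156.7]
eef_rot: [[0.98, -0.199, 0.006], [-0.199, -0.98, -0.003], [0.007, 0.002, -1.0]]
contact_force: [-0.3, -0.3, -1.0]
width: 0.723
grip_force: 0.0
```

```bash
python3 - <<'E'
from h import *
o=robot.get_obs();print(o['t'],o['contact_force'],o['eef_pos'])
a=robot.grab_frame('wrist')[:,:,::-1];t=robot.grab_frame('top')[:,:,::-1]
c=np.zeros((400,800,3),np.uint8);c[:300,:400]=cv2.resize(a,(400,300));c[:,400:]=cv2.resize(t[120:270,130:400],(400,222)).repeat(1,0) if 0 else 0
b=cv2.resize(t[120:270,220:390],(400,353));c[:353,400:]=b;cv2.imwrite('pics/fin.png',cv2.convertScaleAbs(c,alpha=1.2))
E
```

```text
17.15 [-0.31053606 -0.25751143 -0.95954527] [ 542.65317424 -148.32360456  156.72673194]
```

View pics/fin.png

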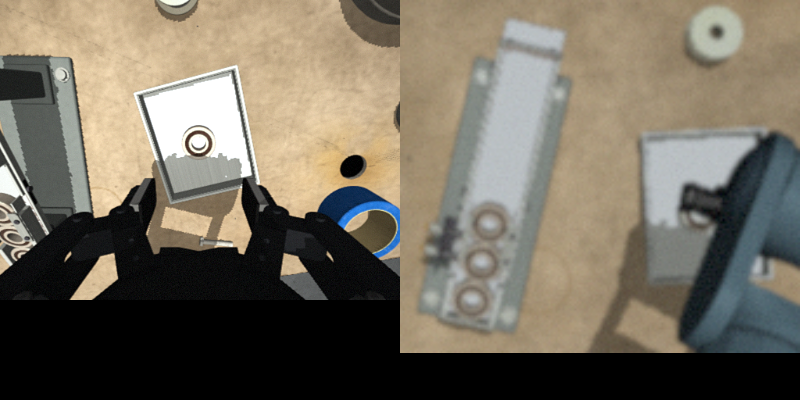

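The wrong bearing lies flat in the tray at (199,141) in the left view. The three good ones rest in a row at the end stop at (473,298), (482,262) and (490,223) on the right, and the spool has not moved. I'm handing in.

```bash
python3 -c "
from cell import robot
print(robot.hand_in())"
```

```text
the job is handed in; nothing more can be done
None
```

The wrong bearing is out of the chute and lies flat in the tray, the three good bearings ran down to the end stop on their own, and the job is handed in (about 17 s on the robot clock), though I pushed it a few mm past the point where it came free (contact force about 1 N by then).

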